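# Turn the ink stand to red

## Robot

A 6-joint arm with a two-finger parallel gripper is mounted at the origin on the work surface. World frame = base frame: x ahead of the robot, y to its left, z up, the work surface at z = 0. Lengths are in m, angles in rad, forces in N, time in s.
With the tool pointing down it reaches from about 0.225 to 0.875 m from the base axis. Payload 3.4 kg.
Tool frame: the origin (TCP) lies at the very end of the fingers, on their centre line; the grasp point (between the pads) lies 19 mm behind it; z points along the fingers, y is the line along which they close (so a half turn about z gives the same grasp; the last joint's range is limited). The gripper opens to 85 mm and grips with 20 to 120 N. Pads are 22 mm wide; open, the fingers measure 114 mm over their backs; the gripper's body (76 mm by 85 mm) begins 54 mm behind the grasp point. The pads swing forward as they close: fully open they stand 13 mm farther back than shut.
Start: joints at [-1.27, 0.276, 1.505, -0, 1.361, -0.121], TCP at [0.235, -0.525, 0.231] pointing down, gripper open.
Joint ranges: [-2.89, 2.89], [-0.75, 2.08], [0.22, 2.7], [-1.18, 4.32], [0.11, 2.71], [-2.7, 2.7]. Speed limits (rad/s): [2.57, 2.57, 3.14, 3.14, 3.14, 3.14].

## Interface

Orientations are given as a unit quaternion [x, y, z, w].
In Python, from station import read_state, eyes, job, spotter gives the robot as it stands.
- The arm moves only by the shell command python3 -m pendant 'ROWS' [FORCE]. ROWS is JSON, one flat list of numbers, 7 for each row, row after row: the turn, a rotation vector about the tool's x, y, z in degrees, then the shift along the tool's x, y, z in m, then the opening in per cent of the stroke, from 0 (shut) to 100 (fully open). A call has 1 to 12 rows; each row is the pose to reach, as a shift and turn from the pose commanded when the call began, along the tool's axes at that moment; what a row does not reach only later rows make up. A row lasts 1/12 s, in which the tool goes at most 41.7 mm and 7.16 degrees, less where a joint would pass 70% of its speed; a pose out of reach is approached as far as the arm can. A call with a gripper value outside its range is refused whole. The fingers move at their own pace and stop on an object; FORCE is the grip in N (left out, the last holds). Time passes only in rows, so rows that repeat a pose let the fingers close. It gives the time, the measured TCP pose, the force, the opening and the grip force at its end, in the units of the state.
- read_state(): the state, without advancing time (a new reading comes with each control period).
- eyes.read_camera(name): name is "scene" or "side" or "wrist"; returns a dict with "color" (400x640x3 uint8, red, green, blue), "range_z" (400x640 float32, m along the optical axis (not along the pixel's ray), 0 where there is no reading), "fx", "fy", "cx", "cy" (pixels), "k1" (the pictures are not rectified: a ray, as slopes to the right and down, at radius r is drawn at 1 + k1 r^2 times it, then the intrinsics apply), "rvec" (rotation vector, rad) and "tvec" (3), from world to camera coordinates, as OpenCV has them. Camera axes: x right, y down, z forward; pixel columns grow to the right and rows downward; lengths in m; the calibration is good to about 2 mm. A picture is of the moment at which its call begins.
- job.finish_job(): hands the job in; it is judged then, once.
Trained networks look in the newest picture that a camera, given by its name, has taken for a name from the list of things; names that differ only in an ending like _2 or _b are one class to them, and where a whole thing is asked for, a point or a joint stands for the part that bears it (a point fixed in the world has none). Each returns a list of dicts, best first, with "p" (0 to 1); they miss things now and then, are a little off and sometimes report something else, mostly with a low value. They report only what shows in the picture. A call takes as long as a camera call. They do not tell look-alikes from the thing itself.
- spotter.outline_of(camera, label): "region" (400x640 bool, what is visible of it) and "position" ([column, row] in pixels, amid what is visible of it).
- spotter.place_of(camera, label): "position" ([column, row] in pixels: a listed point, or the origin of a listed thing).
The state is a dict: "clock": time; "joint_pos": joint angles; "joint_vel": joint speeds; "joint_efforts": joint torques, N m; "eef_pos": TCP position; "tcp_rot": TCP orientation; "wrist_force": force on the tool from outside, world axes, zero at the start; "wrist_torque": the same for the moment, N m; "finger_gap": opening from 0.0 (shut) to 1.0 (fully open); "gripper_force": force on a finger pad.
Only numpy, scipy, OpenCV 4.12 (cv2) and the standard library are available. Lean on these libraries where they do the work, as an engineer would, in place of code of your own. Each camera call takes 0.05 s, during which the arm holds its last target. There are 200 camera calls.

## Task

Bring the red ink round to the pen: with a fingertip, push sideways on the turntable's wooden arms to turn it gently until the red-capped jar stands squarely in front of the white pen rest, then take the finger away. Do not pinch or grasp the arms and do not handle the ink jars - they ride round in their sockets - and leave the bottle, cup, stamp and eraser where they are.

Things in the scene. Friction and masses are not known exactly. Their poses are not given: they have to be found in the camera images.
- stand: fixed foot of the ink turntable: a black disc 170 mm across, 14 mm high, mostly hidden. Origin: centre of its underside, on the turning axis, 3 mm above the table. Its +x axis points from the turning axis to the middle of the white pen rest, a tongue 50 mm wide and 14 mm high reaching 195 mm from the axis, with a black pen lying across it (a fixed decoration, top 29 mm above the table).
- turntable (a joint): turning angle of the turntable about its upright axis, rad, counter-clockwise seen from above is positive; 0 at the start, free from -6.2 to 6.2. It turns stiffly (about 0.07 N m of friction, under 1 N at an arm's end) and stays where it is left.
- hub (a point): middle of the turntable's hub, on the turning axis, at mid-height of the four arms, 94 mm above the table. The frame turns with the turntable. The turntable is a wooden disc 200 mm across, its top 27 mm above the table; on top of a central post is a dark hub 42 mm across (its top 105 mm above the table).
- arm0_end (a point): outer end of arm 0 of the turntable's four level arms (pale wood bars, 14 mm wide, 18 mm high, from 85 to 103 mm above the table, reaching 150 mm from the axis, 90 degrees apart, numbered counter-clockwise; the hub's +x axis runs along it). Point on the bar's centre line, at mid-height. The outer 50 mm of the arm overhang the disc.
- arm1_end (a point): outer end of arm 1 of the turntable's four level arms (pale wood bars, 14 mm wide, 18 mm high, from 85 to 103 mm above the table, reaching 150 mm from the axis, 90 degrees apart, numbered counter-clockwise; the hub's +y axis runs along it). Point on the bar's centre line, at mid-height. The outer 50 mm of the arm overhang the disc.
- arm2_end (a point): outer end of arm 2 of the turntable's four level arms (pale wood bars, 14 mm wide, 18 mm high, from 85 to 103 mm above the table, reaching 150 mm from the axis, 90 degrees apart, numbered counter-clockwise; the hub's -x axis runs along it). Point on the bar's centre line, at mid-height. The outer 50 mm of the arm overhang the disc.
- arm3_end (a point): outer end of arm 3 of the turntable's four level arms (pale wood bars, 14 mm wide, 18 mm high, from 85 to 103 mm above the table, reaching 150 mm from the axis, 90 degrees apart, numbered counter-clockwise; the hub's -y axis runs along it). Point on the bar's centre line, at mid-height. The outer 50 mm of the arm overhang the disc.
- jar_red: red ink jar with a red screw cap, 50 mm across and 58 mm high, loose with 2 mm play in a shallow grey socket ring (14 mm high) on the turntable, its axis 62 mm from the turning axis, midway between two arms. Origin at the centre of its underside, 27 mm above the table; its top is 85 mm above the table. Any jar may be in any socket.
- jar_blue: blue ink jar with a blue screw cap, 50 mm across and 58 mm high, loose with 2 mm play in a shallow grey socket ring (14 mm high) on the turntable, its axis 62 mm from the turning axis, midway between two arms. Origin at the centre of its underside, 27 mm above the table; its top is 85 mm above the table. Any jar may be in any socket.
- jar_green: green ink jar with a green screw cap, 50 mm across and 58 mm high, loose with 2 mm play in a shallow grey socket ring (14 mm high) on the turntable, its axis 62 mm from the turning axis, midway between two arms. Origin at the centre of its underside, 27 mm above the table; its top is 85 mm above the table. Any jar may be in any socket.
- jar_yellow: yellow ink jar with a yellow screw cap, 50 mm across and 58 mm high, loose with 2 mm play in a shallow grey socket ring (14 mm high) on the turntable, its axis 62 mm from the turning axis, midway between two arms. Origin at the centre of its underside, 27 mm above the table; its top is 85 mm above the table. Any jar may be in any socket.
- drink: bystander: green drink bottle with a red cap, 64 mm across, 200 mm high, origin at the centre of its underside; stands on the mat beyond the turntable.
- mug: bystander: blue cup without handle, 72 mm across the rim, 95 mm high, origin at the centre of its underside; stands on the mat beyond the turntable.
- stamp: bystander: small dark wooden hand stamp, 44 mm across, 55 mm high, origin at the centre of its underside; on the robot's side of the mat.
- eraser: bystander: orange eraser 55 x 28 x 16 mm, origin at the centre of its underside; on the robot's side of the mat.
There are look-alikes about, which are no part of the job. There is more than one size of the jar_red; the job needs the middle-sized.

How it is judged:
By the outcome, as a careful person would: the job done as asked, in the order asked, and still so for the second after the job is handed in, with the robot touching nothing.
It also fails if it takes over 54 s, if anything falls off the work surface, if the arm or the gripper's body presses on something with over 40 N, if the wrist force passes 120 N, or if a joint passes its speed limit or range.

## Working session

There is one attempt and no reset: what is moved stays moved. The work goes in short steps, Python scripts to look and compute and a shell command to move; the robot and the scene stay as the last step left them, time stands still between calls to the robot, and variables do not carry over. Pictures are saved under pics/ and viewed, at most 10 in all, crops included, and the job is handed in when it is done.

```bash
mkdir -p pics; cat > h.py <<'E'
import numpy as np, cv2
from station import read_state, eyes, job, spotter
def cam(n): 
    c=eyes.read_camera(n); c['R']=cv2.Rodrigues(np.array(c['rvec'],float))[0]; c['t']=np.array(c['tvec'],float); return c
def ray(c,uv):
    d=np.array([(uv[0]-c['cx'])/c['fx'],(uv[1]-c['cy'])/c['fy']]); s=d.copy()
    for _ in range(20): s=d/(1+c['k1']*(s@s))
    return c['R'].T@np.r_[s,1], -c['R'].T@c['t']
def atz(c,uv,z):
    r,o=ray(c,uv); return o+r*(z-o[2])/r[2]
def atd(c,uv):
    r,o=ray(c,uv); return o+r*c['range_z'][int(round(uv[1])),int(round(uv[0]))]
def save(c,n): cv2.imwrite(f'pics/{n}.png',c['color'][:,:,::-1])
E
cat > look.py <<'E'
from h import *
np.set_printoptions(precision=4,suppress=True)
H=dict(hub=.094,arm0_end=.094,arm1_end=.094,arm2_end=.094,arm3_end=.094,jar_red=.027,jar_blue=.027,jar_green=.027,jar_yellow=.027,stand=.003,drink=0,mug=0,stamp=0,eraser=0)
for n in ('scene','side'):
    c=cam(n); save(c,n+'0')
    for k,z in H.items():
        for r in spotter.place_of(n,k)[:3]:
            print(n,k,round(r['p'],2),np.round(r['position'],1),atz(c,r['position'],z))
s=read_state(); print(s['clock'],s['eef_pos'],s['tcp_rot'],s['wrist_force'])
E
python3 look.py
```

```text
scene hub 0.82 [290.9 224.2] [ 0.5888 -0.0795  0.094 ]
scene arm0_end 0.92 [326.4 186.4] [0.5578 0.0566 0.094 ]
scene arm1_end 0.68 [235.9 194.2] [ 0.4293 -0.1128  0.094 ]
scene arm2_end 0.56 [243.6 274.4] [ 0.6233 -0.2323  0.094 ]
scene arm3_end 0.9 [345.5 257.5] [ 0.7334 -0.0574  0.094 ]
scene arm3_end 0.71 [324.3 161.5] [0.4899 0.1141 0.094 ]
scene jar_red 0.97 [228.6 328.5] [ 0.663  -0.3114  0.027 ]
scene jar_red 0.66 [285.6 225.7] [ 0.5368 -0.0577  0.027 ]
scene jar_red 0.62 [326.9 161.1] [0.4375 0.1725 0.027 ]
scene jar_blue 0.8 [264.4 250.3] [ 0.5595 -0.1394  0.027 ]
scene jar_blue 0.41 [235.6 198.4] [ 0.3793 -0.0913  0.027 ]
scene jar_green 0.89 [293. 267.] [ 0.6389 -0.1222  0.027 ]
scene jar_yellow 0.56 [316.5 240.7] [ 0.6207 -0.0355  0.027 ]
scene drink 0.8 [410.1 220.8] [0.7196 0.1871 0.    ]
scene drink 0.38 [236.9 195.9] [ 0.3496 -0.0714  0.    ]
scene mug 0.71 [256.7 375.8] [ 0.7661 -0.3253  0.    ]
scene stamp 0.85 [174.  289.5] [ 0.4883 -0.3425  0.    ]
scene eraser 0.15 [327.5 186.1] [0.4892 0.125  0.    ]
side hub 0.6 [326.  162.1] [ 0.5777 -0.0987  0.094 ]
side hub
[... 280 characters left out ...]
rm3_end 0.82 [264.1 162.5] [ 0.7398 -0.0684  0.094 ]
side jar_red 0.7 [337.8 193.6] [ 0.5384 -0.0536  0.027 ]
side jar_red 0.66 [389.8 224.3] [0.3976 0.0595 0.027 ]
side jar_red 0.59 [314.9 153.5] [ 0.633  -0.2615  0.027 ]
side jar_green 0.45 [301.9 178.1] [ 0.6464 -0.1145  0.027 ]
side jar_yellow 0.92 [308.5 192.5] [ 0.616  -0.0457  0.027 ]
side stand 0.35 [383.4 263.9] [0.4063 0.1786 0.003 ]
side drink 0.69 [246.7 247.5] [0.7267 0.1704 0.    ]
side mug 0.78 [276.7 148.5] [ 0.7668 -0.322   0.    ]
side stamp 0.45 [363.5 149.8] [ 0.4905 -0.3619  0.    ]
side eraser 0.61 [383.3 265. ] [0.4063 0.179  0.    ]
1.5 [ 0.2354 -0.5246  0.2313] [ 0.9778  0.2093 -0.      0.    ] [0.4869 0.5493 0.1149]
```

View pictures.

View pics/scene0.png

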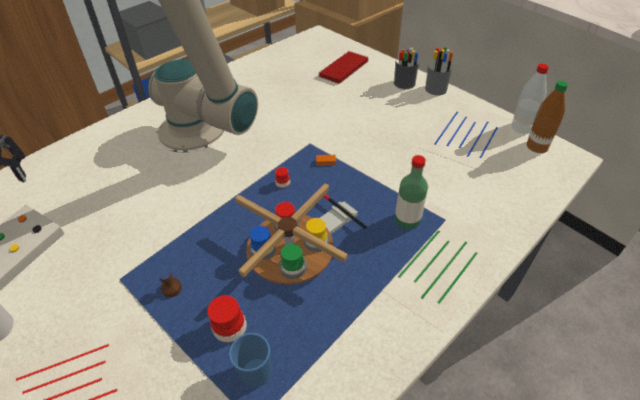

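View pics/side0.png

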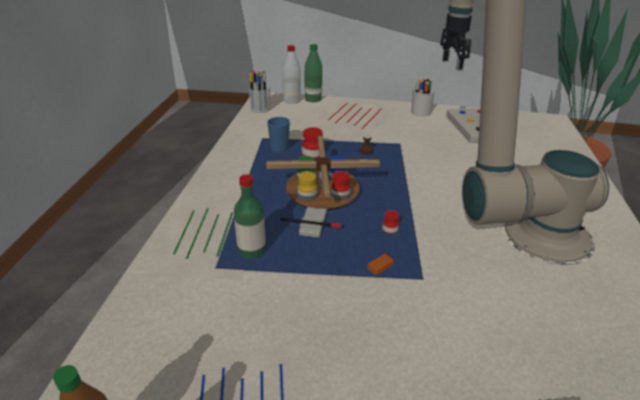

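The middle-sized red jar is on the turntable, at scene (285,212) and side (341,182). The small jar at scene (282,178) and the large one at (227,318) are decoys. The white rest is at scene (338,216) and side (313,222). Next I'll measure the rest's direction.

```bash
cat > rest.py <<'E'
from h import *
import sys
np.set_printoptions(precision=4,suppress=True)
hub=np.array([.588,-.088])
for n in sys.argv[1:]:
    c=cam(n); a=c['color'].astype(int)
    if n=='wrist': save(c,'wrist_'+str(int(read_state()['clock']*10)))
    v,u=np.nonzero((a.min(2)>110)&(a.max(2)-a.min(2)<70))
    P=np.array([atz(c,(x,y),.014) for x,y in zip(u,v) if 100<y<400])
    d=P[:,:2]-hub; r=np.hypot(*d.T); th=np.degrees(np.arctan2(d[:,1],d[:,0]))
    for lo,hi in ((.12,.14),(.14,.16),(.16,.175),(.175,.19),(.19,.2)):
        m=(r>lo)&(r<hi)&(th>20)&(th<130)
        if m.any(): print(n,lo,m.sum(),np.percentile(th[m],[2,50,98]),P[m].mean(0)[:2])
E
python3 rest.py scene side
```

```text
scene 0.12 140 [ 76.9554  88.3541 100.34  ] [0.5915 0.041 ]
scene 0.14 120 [79.3169 89.1539 98.6961] [0.5905 0.0608]
scene 0.16 50 [81.1576 91.0348 99.5129] [0.5859 0.0749]
scene 0.175 67 [81.0488 89.4686 98.2495] [0.5893 0.0964]
scene 0.19 42 [81.5686 88.9011 96.0463] [0.592  0.1046]
side 0.12 90 [80.0324 90.3683 99.677 ] [0.5878 0.0413]
side 0.14 15 [79.9843 88.0067 97.9753] [0.5903 0.053 ]
side 0.16 52 [81.57   88.7159 96.6416] [0.5915 0.081 ]
side 0.175 75 [82.4185 89.5859 96.7516] [0.5896 0.094 ]
side 0.19 51 [83.1608 89.8817 96.1748] [0.5882 0.1066]
```

```bash
python3 -c "
import cv2
a=cv2.imread('pics/side0.png')[120:290,220:430];cv2.imwrite('pics/sidec.png',cv2.resize(a,None,fx=3.5,fy=3.5,interpolation=2))"
```

```text
(no output)
```

View pics/sidec.png

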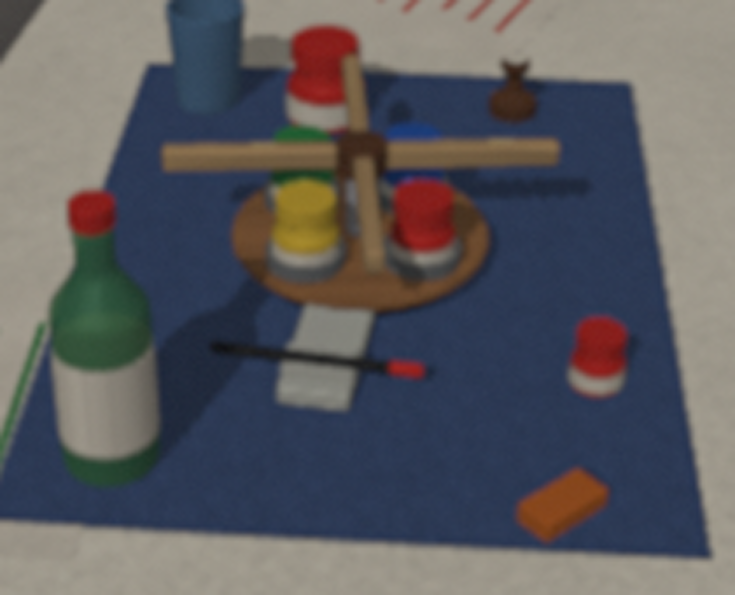

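```bash
python3 -m pendant '[0,0,-40,0.18,-0.12,0.01,0, 0,0,-77,0.37,-0.245,0.03,0, 0,0,-77,0.37,-0.245,0.03,0, 0,0,-77,0.37,-0.245,0.03,0, 0,0,-77,0.37,-0.245,0.03,0, 0,0,-77,0.37,-0.245,0.03,0, 0,0,-77,0.37,-0.245,0.03,0, 0,0,-77,0.37,-0.245,0.03,0, 0,0,-77,0.37,-0.245,0.03,0, 0,0,-77,0.37,-0.245,0.03,0, 0,0,-77,0.37,-0.245,0.03,0, 0,0,-77,0.37,-0.245,0.03,0]'; python3 rest.py wrist; ls pics; python3 -c "from h import *;print(read_state())"
```

```text
clock: 2.6
eef_pos: [0.4749, -0.145, 0.201]
tcp_rot: [0.632, 0.775, 0.002, -0.0]
wrist_force: [-0.3, -0.9, -0.0]
finger_gap: 0.0
gripper_force: 0.0
scene0.png
side0.png
sidec.png
wrist_26.png
{'clock': 2.65, 'joint_pos': array([-4.42240008e-01,  1.77276329e-01,  1.71664250e+00,  3.82585994e-04,
        1.24784063e+00, -6.41734004e-01]), 'joint_vel': array([-0.05705327, -0.00683286,  0.00557448, -0.0364582 ,  0.00488035,
        0.01055757]), 'joint_efforts': array([  1.45876128, -34.33251858, -23.49795341,   0.32714574,
        -0.0375293 ,  -0.07206174]), 'eef_pos': array([ 0.47362483, -0.14733716,  0.20114548]), 'tcp_rot': array([ 6.33224141e-01,  7.73968441e-01,  1.55949307e-04, -1.24665547e-04]), 'wrist_force': array([-0.84723613, -0.45786563, -0.04844806]), 'wrist_torque': array([-0.01355845,  0.01693295, -0.01562407]), 'gripper_force': 0.0, 'finger_gap': 0.005501388630738786}
```

View pics/wrist_26.png

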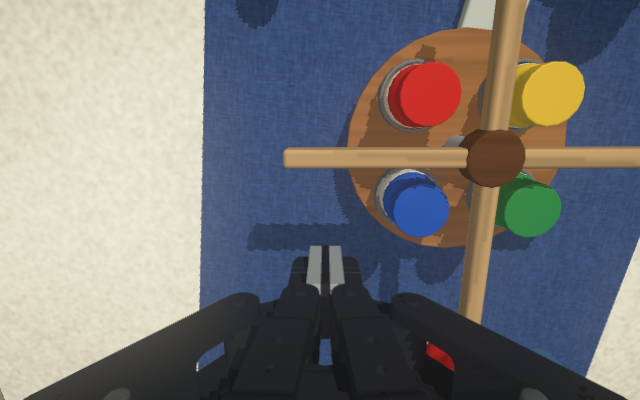

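The wrist view is clear: hub at (495,158), robot-side arm end at (285,157) and red cap at (427,93). The closed fingertips are at (325,248), clear of the arm. I'll measure hub and arm here.

```bash
cat > m.py <<'E'
from h import *
np.set_printoptions(precision=4,suppress=True)
c=cam('wrist')
for uv,z in (((495,158),.105),((286,157.5),.103),((286,150),.103),((286,167),.103),((440,150),.103),((440,167),.103),((464,25),.014),((495,25),.014)): print(uv,atz(c,uv,z),atd(c,uv))
E
python3 m.py
```

```text
(495, 158) [ 0.583 -0.088  0.105] [ 0.583 -0.088  0.105]
(286, 157.5) [ 0.4401 -0.1167  0.103 ] [ 0.44   -0.1169  0.1019]
(286, 150) [ 0.4392 -0.1115  0.103 ] [ 0.439  -0.1118  0.1012]
(286, 167) [ 0.4412 -0.1233  0.103 ] [ 0.4333 -0.1424  0.0027]
(440, 150) [ 0.5447 -0.0903  0.103 ] [ 0.5449 -0.0903  0.1024]
(440, 167) [ 0.5481 -0.1018  0.103 ] [ 0.5763 -0.1095  0.0262]
(464, 25) [0.565  0.0127 0.014 ] [0.5612 0.0094 0.0261]
(495, 25) [0.5912 0.0179 0.014 ] [ 0.5623 -0.0032  0.0867]
```

```bash
python3 -m pendant '[0,0,0,0,0,0.03,0, 0,0,0,0,0,0.06,0, 0,0,0,0,0,0.09,0, 0,0,0,0,0,0.111,0, 0,0,0,0,0,0.111,0, 0,0,0,0.005,0,0.111,0, 0,0,0,0.01,0,0.111,0, 0,0,0,0.013,0,0.111,0, 0,0,0,0.017,0,0.111,0, 0,0,2,0.021,0,0.111,0, 0,0,4,0.026,0,0.111,0, 0,0,6,0.03,-0.001,0.111,0]'
```

```text
clock: 3.7
eef_pos: [0.4667, -0.1203, 0.0916]
tcp_rot: [0.675, 0.738, 0.0, 0.002]
wrist_force: [0.6, 0.2, 0.4]
finger_gap: 0.002
gripper_force: 0.3
```

```bash
python3 -m pendant '[0,0,3,0.0065,-0.001,0,0, 0,0,6,0.013,-0.001,0,0, 0,0,9,0.0195,-0.001,0,0, 0,0,12,0.026,-0.001,0,0, 0,0,15,0.0325,-0.0005,0,0, 0,0,18,0.039,0.0005,0,0, 0,0,21,0.0455,0.0015,0,0, 0,0,24,0.0515,0.0035,0,0, 0,0,27,0.058,0.005,0,0, 0,0,30,0.064,0.0075,0,0, 0,0,33,0.07,0.01,0,0, 0,0,36,0.0755,0.013,0,0]'; python3 -c "
from h import *
c=cam('wrist');save(c,'w2');c=cam('side');save(c,'s2')"
```

```text
clock: 4.7
eef_pos: [0.4721, -0.0435, 0.0914]
tcp_rot: [0.87, 0.493, 0.0, 0.001]
wrist_force: [-0.8, -1.1, 0.2]
finger_gap: 0.003
gripper_force: 0.4
```

View pics/w2.png

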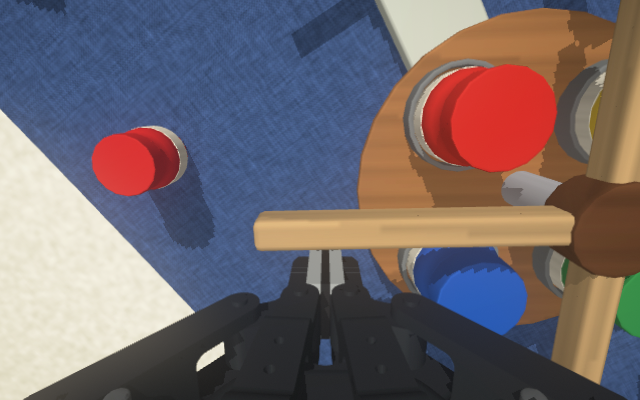

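The finger is pushing flush on the arm's side at (325,245), and red at (503,118) is nearing the rest's base at (430,30). I'll check the current angle.

```bash
cat > ang.py <<'E'
from h import *
import sys
np.set_printoptions(precision=4,suppress=True)
# arm axis directions from depth: points 0.096-0.107 high around hub, wood coloured
hub0=np.array([.586,-.088])
for n in sys.argv[1:]:
    c=cam(n); Z=c['range_z']; a=c['color'].astype(int); v,u=np.nonzero(Z>0)
    uv=np.stack([u,v],1).astype(float); d=(uv-[c['cx'],c['cy']])/[c['fx'],c['fy']]; s=d.copy()
    for _ in range(15): s=d/(1+c['k1']*(s**2).sum(1)[:,None])
    P=(np.c_[s,np.ones(len(s))]*Z[v,u][:,None]-c['t'])@c['R']
    q=P[:,:2]-hub0; r=np.hypot(*q.T); col=a[v,u]
    m=(abs(P[:,2]-.1025)<.004)&(r<.16)&(r>.03)&(col[:,0]>col[:,2]+30)&(col[:,1]>col[:,2]+15)
    Q=P[m,:2]
    from scipy.optimize import least_squares
    def f(p):
        w=Q-p[:2]; e=np.array([np.cos(p[2]),np.sin(p[2])]); A=w@e; B=w@[-e[1],e[0]]
        return np.where(abs(A)<abs(B),A,B)
    b=min((least_squares(f,[*hub0,t],loss='soft_l1',f_scale=.003) for t in np.radians([0,22,45,67])),key=lambda r:r.cost)
    print(n,m.sum(),'hub',b.x[:2],'arm deg mod90',np.degrees(b.x[2])%90,'rms',np.sqrt((b.fun**2).mean()))
    m=(abs(P[:,2]-.084)<.004)&(r<.1)&(col[:,0]>140)&(col[:,1]<70)
    if m.any():
        k=P[m,:2]; e=k-b.x[:2]; print(' red cap', k.mean(0), np.degrees(np.arctan2(*e.mean(0)[::-1])), m.sum())
    m=(abs(P[:,2]-.0145)<.006)&(abs(q[:,0])<.06)&(r>.105)&(r<.195)&(q[:,1]>0)&(col.min(1)>100)&(col.max(1)-col.min(1)<70)
    if m.sum()>50: k=P[m,:2]; print(' rest x',k[:,0].mean(),k[:,0].min(),k[:,0].max(),np.degrees(np.arctan2(*(k.mean(0)-b.x[:2])[::-1])),m.sum())
E
python3 ang.py wrist side scene
```

```text
wrist 13920 hub [ 0.5837 -0.0807] arm deg mod90 60.23406595485297 rms 0.0037902653069312024
 red cap [ 0.5705 -0.0243] 103.23634613070932 9016
 rest x 0.5816879029082868 0.5627991112790307 0.6129471754166703 91.07666193496242 3871
side 553 hub [ 0.5833 -0.0812] arm deg mod90 58.99932863043628 rms 0.004109148886286705
 rest x 0.5873231744443358 0.5623102813134705 0.6136927329944478 88.31176940863499 255
scene 1127 hub [ 0.5883 -0.0899] arm deg mod90 58.94054844899149 rms 0.0039788505906734025
 red cap [ 0.5727 -0.0291] 104.3645698204323 224
 rest x 0.5963615697780399 0.565446969267332 0.6160387196965978 86.79725111807994 193
```

```bash
python3 -m pendant '[0,0,3,0.0065,-0.001,0,0, 0,0,6,0.013,-0.001,0,0, 0,0,8,0.0175,-0.001,0,0, 0,0,10,0.022,-0.001,0,0, 0,0,12,0.026,-0.001,0,0, 0,0,13,0.0285,-0.001,0,0, 0,0,14,0.0305,-0.001,0,0, 0,0,14,0.0305,-0.001,0,0, 0,0,14,0.022,-0.001,0,0, 0,0,14,0.005,0.005,0,0, 0,0,14,0,0.01,-0.03,0, 0,0,14,0,0.02,-0.06,0]'
python3 -m pendant '[0,0,0,0,0.03,-0.04,0, 0,0,0,0,0.05,-0.08,0, 0,0,0,0,0.06,-0.12,0, 0,0,0,0,0.06,-0.12,0, 0,0,0,0,0.06,-0.12,0]'; python3 ang.py wrist side scene; python3 -c "
from h import *
c=cam('wrist');save(c,'w3')"
```

```text
clock: 5.95
eef_pos: [0.4855, -0.055, 0.1492]
tcp_rot: [0.923, 0.384, -0.003, -0.002]
wrist_force: [1.0, 0.4, -0.5]
finger_gap: -0.002
gripper_force: 0.0
clock: 6.37
eef_pos: [0.534, -0.0986, 0.274]
tcp_rot: [0.924, 0.384, 0.003, 0.003]
wrist_force: [-0.1, -0.8, 0.3]
finger_gap: 0.003
gripper_force: 0.0
wrist 6984 hub [ 0.5858 -0.0851] arm deg mod90 45.7735421334985 rms 0.003966733670309265
 red cap [ 0.5849 -0.0237] 90.77913950729793 1880
 rest x 0.5879612367698249 0.5632416251875738 0.6141365953339681 89.05317119887938 2832
side 597 hub [ 0.5834 -0.0808] arm deg mod90 45.66010749017785 rms 0.004029480949124478
 rest x 0.5877842843533191 0.5627037618039452 0.6133576509335815 88.20408130869154 263
scene 1129 hub [ 0.5883 -0.0899] arm deg mod90 45.77084655873746 rms 0.00394100823125995
 red cap [ 0.5869 -0.0275] 91.32578614919021 234
 rest x 0.5884731685538805 0.5638504025183934 0.617523109869245 89.94892685949544 296
```

View pics/w3.png

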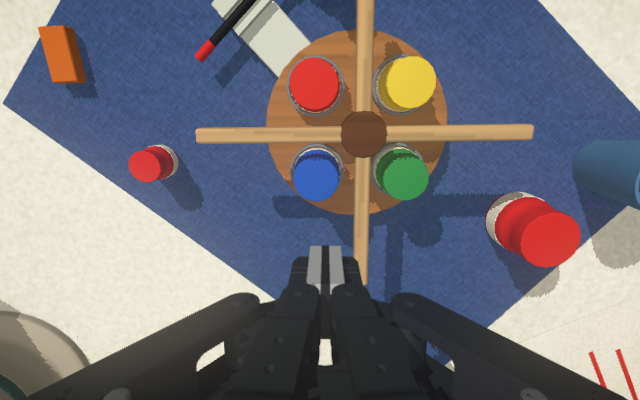

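Red at (316,84) now faces the rest at (275,40), within about 1.5°. The finger is clear and the bystanders haven't moved. I'll fit the rest's long edges for an independent direction.

```bash
sed -e "s/^    from scipy/    m2=(abs(P[:,2]-.0145)<.006)\&(abs(q[:,0])<.045)\&(r>.1)\&(r<.2)\&(q[:,1]>0)\&(col.min(1)>100)\&(col.max(1)-col.min(1)<70); k=P[m2,:2]; L=[]\n    for y in np.arange(k[:,1].min()+.004,k[:,1].max()-.004,.004):\n        x=k[abs(k[:,1]-y)<.002,0]\n        if len(x)>15 and np.ptp(x)>.046: L.append((y,np.percentile(x,1),np.percentile(x,99)))\n    L=np.array(L); print(L); [print('edge',90-np.degrees(np.arctan(np.polyfit(L[:,0],L[:,i],1)[0]))) for i in (1,2)]\n    from scipy/" ang.py > ang2.py; python3 ang2.py wrist
```

```text
[[0.0161 0.5632 0.6122]
 [0.0201 0.5644 0.612 ]
 [0.0241 0.5638 0.6127]
 [0.0281 0.5637 0.6132]
 [0.0321 0.5636 0.613 ]
 [0.0361 0.5642 0.6128]
 [0.0401 0.5642 0.6132]
 [0.0441 0.5642 0.613 ]
 [0.0481 0.5641 0.6135]
 [0.0521 0.5647 0.6128]
 [0.0561 0.5646 0.6133]
 [0.0601 0.5653 0.6137]
 [0.0641 0.5653 0.6134]
 [0.0681 0.5651 0.6129]]
edge 88.09597942801459
edge 88.92966454428723
wrist 7439 hub [ 0.5858 -0.0852] arm deg mod90 45.81604656766603 rms 0.003948647921667052
 red cap [ 0.5849 -0.0237] 90.8360122512764 1961
 rest x 0.5879442153963302 0.5630876179242942 0.614037757592817 89.07653312447395 2859
```

The rest points at about 88.8° and red stands at 90.8°, so I'll nudge it 2° more clockwise.

```bash
python3 -m pendant '[0,0,0,0,-0.035,0.02,0, 0,0,0,0,-0.07,0.04,0, 0,0,0,0,-0.088,0.07,0, 0,0,0,0,-0.088,0.11,0, 0,0,0,0,-0.088,0.145,0, 0,0,0,0,-0.088,0.17,0, 0,0,0,0,-0.088,0.18,0, 0,0,0,0.006,-0.088,0.18,0, 0,0,0,0.014,-0.088,0.18,0, 0,0,0,0.02,-0.088,0.18,0, 0,0,1,0.024,-0.088,0.18,0, 0,0,1,0.026,-0.088,0.18,0]'
python3 -m pendant '[0,0,1,0.0015,0,0,0, 0,0,1,0.003,0,0,0, 0,0,1,0.003,0,0,0, 0,0,1,-0.004,0,0,0, 0,0,1,-0.02,0,0,0, 0,0,1,-0.026,0,-0.03,0, 0,0,1,-0.026,0.02,-0.07,0, 0,0,1,-0.026,0.05,-0.11,0, 0,0,1,-0.026,0.08,-0.15,0, 0,0,1,-0.026,0.088,-0.18,0, 0,0,1,-0.026,0.088,-0.18,0, 0,0,1,-0.026,0.088,-0.18,0]'; python3 ang2.py wrist|tail -5; python3 ang.py scene;  python3 -c "
from h import *
c=cam('scene');save(c,'s4')"
```

```text
clock: 7.62
eef_pos: [0.4891, -0.0156, 0.0913]
tcp_rot: [0.927, 0.376, 0.001, 0.001]
wrist_force: [-0.5, -0.4, 0.3]
finger_gap: 0.002
gripper_force: 0.3
clock: 8.62
eef_pos: [0.5323, -0.0992, 0.2735]
tcp_rot: [0.93, 0.367, 0.003, 0.002]
wrist_force: [-0.5, 1.1, -1.0]
finger_gap: 0.001
gripper_force: 0.0
edge 87.95999717729613
edge 88.27425031070561
wrist 7084 hub [ 0.5857 -0.0851] arm deg mod90 43.5416494229543 rms 0.004007364727810687
 red cap [ 0.5873 -0.0238] 88.50381577733583 1890
 rest x 0.5879576166464682 0.5633113380666139 0.6141645764781154 89.03004130249403 2862
scene 1125 hub [ 0.5886 -0.0898] arm deg mod90 43.570828469945965 rms 0.003985425060557452
 red cap [ 0.5892 -0.0272] 89.40959585295825 227
 rest x 0.5899950737092234 0.5645097253535499 0.6174236238647699 89.44286218365853 327
```

View pics/s4.png

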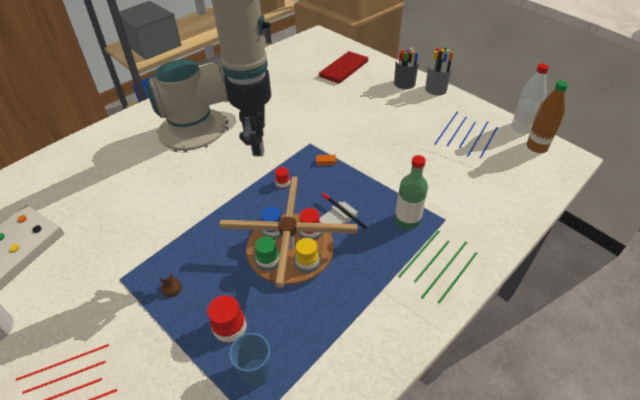

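The red cap at scene (310,214) stands in front of the rest at (340,214), within 0.5°. The gripper is clear, and the bottle, cup, stamp and eraser are untouched.

```bash
python3 -c "
from station import job
print(job.finish_job())"
```

```text
the job is handed in; nothing more can be done
None
```

I turned the turntable about 58° clockwise with the closed fingertip, so the middle-sized red jar now faces the pen rest to within about 1°; the finger is clear, the bystanders are untouched, and the job is handed in.

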